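Bring the steam warmer into service

TASK

First slide the flat cover of the egg steam warmer fully shut over its well. Then turn the steam valve's handwheel by its crank knob clockwise to its stop, back it off exactly two full turns anticlockwise, and finish still holding the crank knob between the fingers with the wheel kept at that setting. Leave the cover shut and the mug, tub and spray bottle undisturbed.

Things in the scene. Friction and masses are not known exactly. Their poses are not given: they have to be found in the camera images.
- warmer: fixed stainless-steel worktop egg steam warmer, 180 (its x) x 330 (its y) x 90 mm high; origin under its centre, z up. The open well with four eggs is in its -y half (about 140 x 135 mm), a closed flat deck is its +y half. Two low rails, up to 102 mm high, run along y at x = +-85 mm, and a low end stop (102 mm high) crosses at the -y end. The cover slides along y on top
- cover (a joint): slide of the flat cover, m: 0 = fully shut over the well against its stop, grows as the cover moves towards the warmer's +y (up to 0.15 = fully on the deck); starts between 0.08 and 0.14. Sliding takes about 3 N, it stays where it is left
- cover_grip (a point): centre of the black bar handle on the cover. The bar is 80 mm long (along the warmer's x) and 12 x 12 mm in section, its centre 133 mm above the worktop and 42 mm above the cover's underside, on two 8 mm thick posts near its ends; 32 mm of free height below the bar between them. The cover is a 150 x 150 x 4 mm plate and the bar crosses its middle; when shut the bar is at y = -75 mm of the warmer
- valve_base: fixed brass steam valve on a round foot, 84 mm across; origin under its centre on the upright wheel axis, z up. A brass index arm with an upturned end reaches out 87 mm towards its +x, below the wheel (top 98 mm high): at the stop, and after each full turn from it, the crank knob stands above this arm. It turns to any yaw
- handwheel (a joint): angle of the handwheel, rad: 0 = closed, against a hard stop; grows as the wheel turns anticlockwise seen from above (opening), so two turns open is 12.57; its far limit is 16.5. Starts less than one turn open (1.5 to 6.0). The dark steel wheel is level, 124 mm across over its rim, rim 115 to 129 mm above the worktop, with three spokes; turning takes about 0.12 N m (2 to 3 N at the knob) and it stays where it is left
- crank_knob: the black upright crank knob on the wheel's rim, a cylinder 22 mm in diameter and 50 mm tall, from 131 to 181 mm above the worktop; origin at the centre of its underside, 55 mm from the wheel axis. It spins freely on its own pin, so it can be gripped from above and led round the circle without turning the hand. At joint value a it lies at the angle a from the valve_base's +x axis
- crank_mid (a point): point on the crank knob's axis at 159 mm above the worktop, 3 mm above the knob's middle: where to grip it
- mug: bystander: white mug, 80 mm across, 95 mm high; origin under its centre
- tub: bystander: round white tub with lid, 96 mm across, 90 mm high; origin under its centre
- spray_bottle: bystander: white spray bottle with grey head, 84 mm across, 220 mm high; origin under its centre
Mind the look-alikes: they are no part of the job. Of the things that look like the valve_base, the largest one is meant.

How it is judged:
By the outcome, as a careful person would: the job done as asked, in the order asked, and still so for the second after the job is handed in, while the arm keeps its last pose, push and grip.
It also fails if it takes over 72 s, if anything falls off the work surface, if the arm or the gripper's body presses on something with over 40 N, if the wrist force passes 120 N, or if a joint passes its speed limit or range.

ROBOT

A 6-joint arm with a two-finger parallel gripper is mounted at the origin on the work surface. World frame = base frame: x ahead of the robot, y to its left, z up, the work surface at z = 0. Lengths are in mm, angles in rad, forces in N, time in s.
With the tool pointing down it reaches from about 275 to 750 mm from the base axis. Payload 10.2 kg.
Tool frame: the origin (TCP) lies at the very end of the fingers, on their centre line; the grasp point (between the pads) lies 19 mm behind it; y points along the fingers, x is the direction in which the jaws open and shut, and the axes are right-handed (so a half turn about y gives the same grasp; the last joint's range is limited). The gripper opens to 85 mm and grips with 20 to 120 N. Pads are 22 mm wide; open, the fingers measure 114 mm over their backs; the gripper's body (76 mm by 85 mm) begins 54 mm behind the grasp point. The pads swing forward as they close: fully open they stand 13 mm farther back than shut.
Start: joints at [-1.531, 0.313, 1.498, -0, 1.331, -0.223], TCP at [136.374, -506.985, 231.294] pointing down, gripper open.
Joint ranges: [-2.94, 2.94], [-0.97, 2.17], [0.19, 2.56], [-1.23, 4.37], [0.02, 3.11], [-2.88, 2.88]. Speed limits (rad/s): [2.39, 2.39, 3.01, 3.14, 3.14, 3.14].

INTERFACE

Orientations are given as a unit quaternion [w, x, y, z].
In Python, from rig import telemetry, imaging, ctrl gives the robot as it stands.
- The arm moves only by the shell command python3 -m handwheel 'ROWS' [FORCE]. ROWS is JSON, a list of rows, each an object with "delta_pos": the shift along the tool's x, y, z in cm, a list of three; "twist": the turn, a rotation vector about the tool's x, y, z in rad, a list of three; "jaw": the opening, from 0 (shut) to 1 (fully open). A call has exactly 10 rows; each row is the pose to reach, as a shift and turn from the pose commanded when the call began, along the tool's axes at that moment; what a row does not reach only later rows make up. A row lasts 1/12 s, in which the tool goes at most 41.7 mm and 7.16 degrees, less where a joint would pass 70% of its speed; a pose out of reach is approached as far as the arm can. A call with a gripper value outside its range is refused whole. The fingers move at their own pace and stop on an object; FORCE is the grip in N (left out, the last holds). Time passes only in rows, so rows that repeat a pose let the fingers close, or fill a call up. It gives the time, the measured TCP pose, the force and the opening at its end, in the units of the state.
- telemetry.sense(): the state, without advancing time (a new reading comes with each control period).
- imaging.capture(name): name is "scene" or "top" or "wrist"; returns a dict with "frame" (384x512x3 uint8, red, green, blue), "z_map" (384x512 float32, mm along the optical axis (not along the pixel's ray), 0 where there is no reading), "fx", "fy", "cx", "cy" (pixels), "rvec" (rotation vector, rad) and "tvec" (3), from world to camera coordinates, as OpenCV has them. Camera axes: x right, y down, z forward; pixel columns grow to the right and rows downward; lengths in mm; the calibration is good to about 2 mm. A picture is of the moment at which its call begins.
- ctrl.finish_job(): hands the job in, once; it reports no verdict.
The state is a dict: "time_s": time; "joints": joint angles; "dq": joint speeds; "tau": joint torques, N m; "eef_pos": TCP position; "ee_rot": TCP orientation; "force": force on the tool from outside, world axes, zero at the start; "wrist_torque": the same for the moment, N m; "grip_width": opening from 0.0 (shut) to 1.0 (fully open).
Only numpy, scipy, OpenCV 4.12 (cv2) and the standard library are available. Lean on these libraries where they do the work, as an engineer would, in place of code of your own. Each camera call takes 0.05 s, during which the arm holds its last target.

## Working session

There is one attempt and no reset: what is moved stays moved. The work goes in short steps, Python scripts to look and compute and a shell command to move; the robot and the scene stay as the last step left them, time stands still between calls to the robot, and variables do not carry over. Pictures are saved under pics/ and viewed, and the job is handed in when it is done.

```bash
mkdir -p pics; ls; python3 - <<'E'
from rig import telemetry, imaging, ctrl
import cv2
print(telemetry.sense())
for n in ["scene","top","wrist"]:
    c=imaging.capture(n)
    cv2.imwrite(f"pics/{n}0.png",c["frame"][:,:,::-1])
    print(n,c["fx"],c["fy"],c["cx"],c["cy"],c["rvec"],c["tvec"])
E
```

```text
pics
{'time_s': 0.0, 'joints': array([-1.53140933e+00,  3.13456068e-01,  1.49842837e+00, -1.32977749e-05,
        1.33102324e+00, -2.23451593e-01]), 'dq': array([ 9.67115318e-04, -3.38503111e-04,  3.03086376e-04, -1.86108369e-03,
        9.93221652e-05, -5.13439313e-04]), 'tau': array([ 1.36849835e-04, -4.12263322e+01, -2.59733874e+01, -2.13685817e-04,
        4.25562845e-03, -3.06574478e-06]), 'eef_pos': array([ 136.35524791, -506.71421359,  230.73525759]), 'ee_rot': array([ 0.56156434, -0.56085502,  0.43046747, -0.42986614]), 'force': array([-0.85122335, -0.15718526,  0.11430382]), 'wrist_torque': array([-0.01934938, -0.02667807,  0.01799008]), 'grip_width': 1.0044789444959052}
scene 354.29265634605946 354.29265634605946 259.65173937350573 186.30383323982352 [ 1.8012316   1.94654809 -0.6326712 ] [  62.78180268 -395.24615507 1530.5165965 ]
top 456.2056005155569 456.2056005155569 255.393082663451 188.25963686614037 [ 2.13454712 -2.17054987  0.10925547] [  31.21251795  598.492071   1791.29078361]
wrist 291.3221488379171 291.3221488379171 254.9920738539666 192.82592499492839 [-2.30320507  1.76369873  0.25933433] [-522.93920472  -38.06246948  379.22674155]
```

View pics/scene0.png

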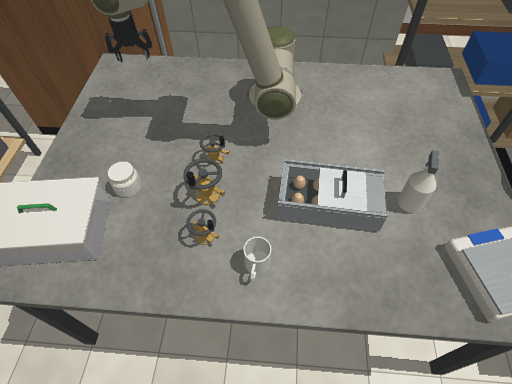

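View pics/top0.png

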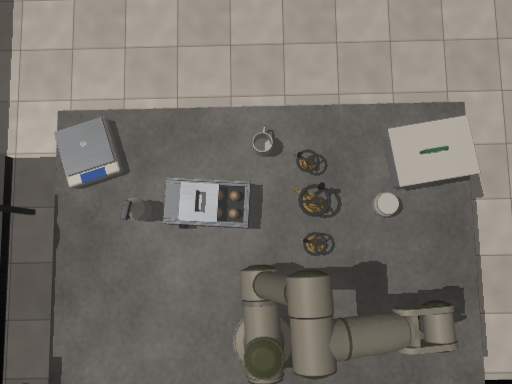

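View pics/wrist0.png

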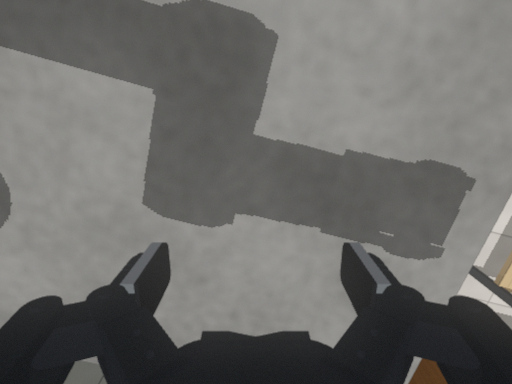

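The scene view shows three valves, at pixels (203,185), (213,148) and (202,225). The largest is the middle one, at (203,185), which is (318,200) in the top view. The warmer is at (332,195) in the scene view and (207,203) in the top view. The cover is the only one with a black bar. Next I'll check these choices in close crops and measure.

```bash
cat > h.py <<'E'
import numpy as np, cv2
from rig import telemetry, imaging
from scipy.spatial.transform import Rotation as R
def cam(n):
    c=imaging.capture(n); c["R"]=cv2.Rodrigues(np.array(c["rvec"],float))[0]; c["t"]=np.array(c["tvec"],float)
    return c
def ray(c,u,v):
    d=c["R"].T@np.array([(u-c["cx"])/c["fx"],(v-c["cy"])/c["fy"],1.]); o=-c["R"].T@c["t"]; return o,d
def plane(c,u,v,z):
    o,d=ray(c,u,v); return o+d*(z-o[2])/d[2]
def proj(c,p):
    q=c["R"]@np.array(p,float)+c["t"]; return np.array([c["fx"]*q[0]/q[2]+c["cx"],c["fy"]*q[1]/q[2]+c["cy"]])
def cloud(c):
    z=c["z_map"].astype(float); v,u=np.mgrid[:z.shape[0],:z.shape[1]]
    P=np.stack([(u-c["cx"])/c["fx"]*z,(v-c["cy"])/c["fy"]*z,z],-1)
    W=(P-c["t"])@c["R"]; W[z==0]=np.nan; return W
def two(c1,p1,c2,p2):
    o1,d1=ray(c1,*p1);o2,d2=ray(c2,*p2)
    s=np.linalg.lstsq(np.stack([d1,-d2],1),o2-o1,rcond=None)[0]
    a=o1+d1*s[0];b=o2+d2*s[1]; return (a+b)/2,np.linalg.norm(a-b)
def crop(c,fn,u0,u1,v0,v1,k):
    im=c["frame"][v0:v1,u0:u1,::-1]; cv2.imwrite(fn,cv2.resize(im,None,fx=k,fy=k,interpolation=cv2.INTER_CUBIC))
E
python3 - <<'E'
from h import *
s=cam("scene");t=cam("top")
crop(s,"pics/sv.png",150,250,120,250,4); crop(t,"pics/tv.png",260,360,140,260,5); crop(t,"pics/tw.png",155,260,165,240,6); crop(s,"pics/sw.png",265,395,150,240,5)
for c,u,v in((t,318,200),(t,205,203),(s,203,185),(t,308,162),(t,316,243),(t,387,204),(t,262,142)):
    print(u,v,plane(c,u,v,120).round(),cloud(c)[v,u])
E
```

```text
318 200 [ 540. -217.  120.] [ 538.3569148  -215.26527767  135.80422694]
205 203 [536. 213. 120.] [537.66502322 215.57416858  98.29869263]
203 185 [ 584. -193.  120.] [ 589.69969042 -190.78639238  127.80300654]
308 162 [ 687. -184.  120.] [ 689.56703275 -185.19230287  103.97937732]
316 243 [ 378. -205.  120.] [ 377.75780839 -207.3410355    95.33333934]
387 204 [ 520. -477.  120.] [ 522.18511029 -484.31921274   93.4830764 ]
262 142 [768.  -8. 120.] [793.33224537  -8.54928547   8.08702785]
```

View pics/sv.png

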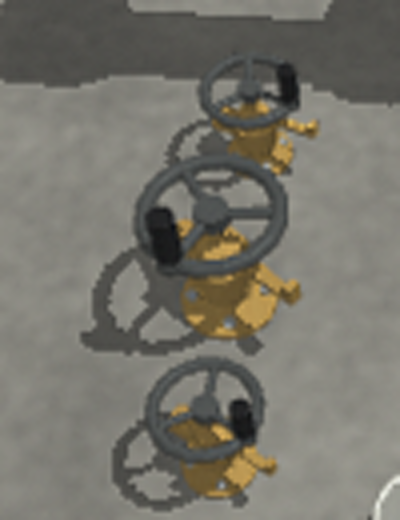

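View pics/tv.png

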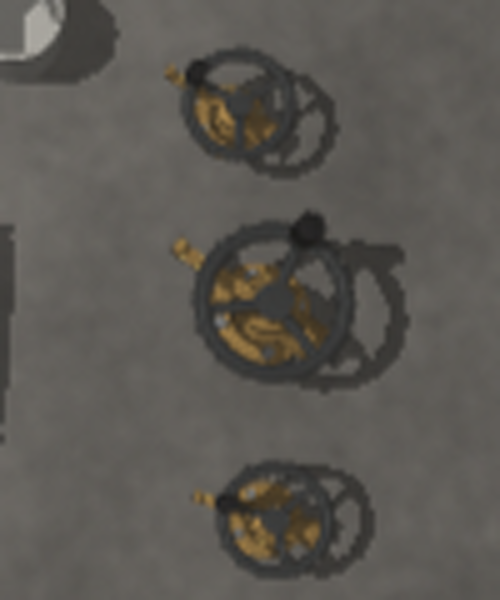

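View pics/tw.png

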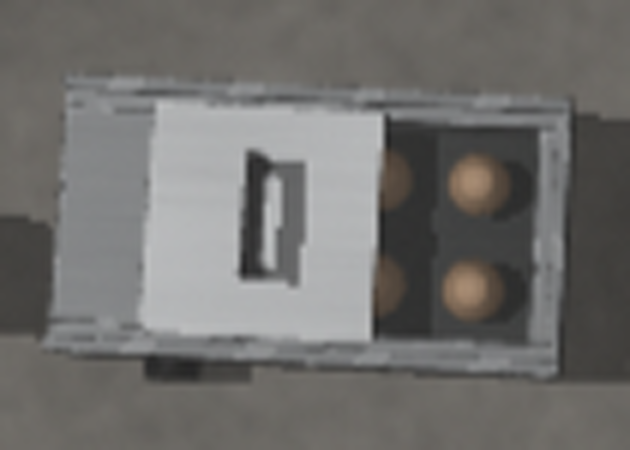

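View pics/sw.png

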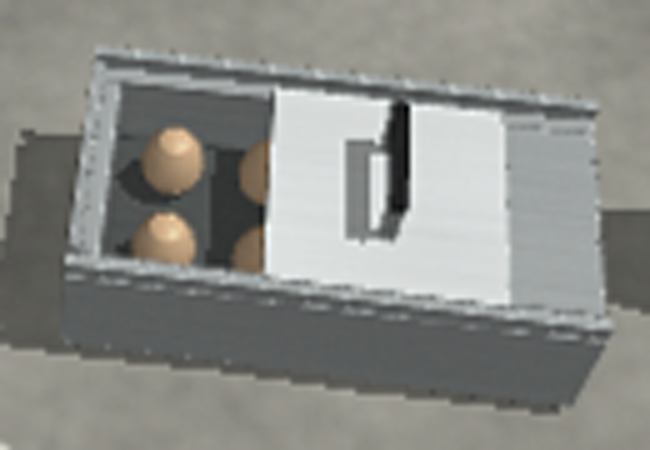

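The crops confirm the middle valve (larger wheel, knob at top pixel (322,186)). The cover bar is at top (198,201), scene (344,182). The well faces the right of the top image. Now I'll measure.

```bash
cat >> h.py <<'E'
def darkblob(c,box,th=45):
    u0,u1,v0,v1=box; g=c["frame"][v0:v1,u0:u1].max(2); m=(g<th).astype(np.uint8)
    n,l,st,ce=cv2.connectedComponentsWithStats(m); 
    k=1+np.argmax(st[1:,4]); ys,xs=np.nonzero(l==k); return np.stack([xs+u0,ys+v0],1).astype(float), (l==k)
E
python3 - <<'E'
from h import *
s=cam("scene");t=cam("top")
for nm,bs,bt in (("bar",(330,360,165,200),(190,206,184,216)),("knob",(184,198,168,190),(314,330,176,194))):
    a,_=darkblob(s,bs);b,_=darkblob(t,bt)
    print(nm,len(a),len(b),a.mean(0),b.mean(0),a.min(0),a.max(0),b.min(0),b.max(0),two(s,a.mean(0),t,b.mean(0)))
    W=cloud(t);P=W[b[:,1].astype(int),b[:,0].astype(int)];print(np.nanmedian(P,0),np.nanmax(P,0))
    W=cloud(s);P=W[a[:,1].astype(int),a[:,0].astype(int)];print(np.nanmedian(P,0),np.nanmax(P,0))
# warmer corners on rail top
for u,v in((68,80),(568,98),(555,375),(45,348)):
    print(plane(t,155+u/6,165+v/6,102).round(1))
# cloud-based wheel rim
for c in (s,t):
    W=cloud(c);P=W.reshape(-1,3);P=P[~np.isnan(P).any(1)]
    m=(abs(P[:,0]-540)<90)&(abs(P[:,1]+215)<90)&(P[:,2]>105)&(P[:,2]<150)
    Q=P[m];print(len(Q),Q.min(0),Q.max(0),(cv2.minEnclosingCircle(Q[:,:2].astype(np.float32))))
    m=(abs(P[:,0]-540)<120)&(abs(P[:,1]-215)<200)&(P[:,2]>92)&(P[:,2]<110)
    Q=P[m];print(len(Q),cv2.minAreaRect(Q[:,:2].astype(np.float32)))
E
```

```text
Traceback (most recent call last):
  File "h.py", line 26, in darkblob
    k=1+np.argmax(st[1:,4]); ys,xs=np.nonzero(l==k); return np.stack([xs+u0,ys+v0],1).astype(float), (l==k)
        ~~~~~~~~~^^^^^^^^^^
ValueError: attempt to get argmax of an empty sequence
```

```bash
python3 - <<'E'
from h import *
s=cam("scene");t=cam("top")
print(t["frame"][188:214:2,192:208].max(2))
print(t["frame"][180:194,314:332].max(2))
for nm,bs,bt,th in (("bar",(330,360,165,200),(190,206,184,216),85),("knob",(184,198,168,190),(314,330,178,194),42)):
    a,_=darkblob(s,bs);b,_=darkblob(t,bt,th)
    print(nm,len(a),len(b),a.mean(0),b.mean(0),a.min(0),a.max(0),b.min(0),b.max(0),two(s,a.mean(0),t,b.mean(0)))
    W=cloud(t);P=W[b[:,1].astype(int),b[:,0].astype(int)];print(np.nanmedian(P,0),np.nanmax(P,0))
    W=cloud(s);P=W[a[:,1].astype(int),a[:,0].astype(int)];print(np.nanmedian(P,0),np.nanmax(P,0))
for u,v in((68,80),(568,98),(555,375),(45,348)):
    print(plane(t,155+u/6,165+v/6,102).round(1))
for c in (s,t):
    W=cloud(c);P=W.reshape(-1,3);P=P[~np.isnan(P).any(1)]
    m=(abs(P[:,0]-540)<90)&(abs(P[:,1]+215)<90)&(P[:,2]>105)&(P[:,2]<150)
    Q=P[m];print(len(Q),Q.min(0),Q.max(0),(cv2.minEnclosingCircle(Q[:,:2].astype(np.float32))))
    m=(abs(P[:,0]-540)<120)&(abs(P[:,1]-215)<200)&(P[:,2]>92)&(P[:,2]<110)
    Q=P[m];print(len(Q),cv2.minAreaRect(Q[:,:2].astype(np.float32)))
E
```

```text
[[178 178 178 178 178 178 179 178 178 178 178 179 179 180 180 181]
 [176 177 176 170  95  93 128 164 178 178 179 179 180 180 180 180]
 [178 178 178 171  57  53  52  53  83 102 102 103 103 116 182 182]
 [176 174 174 166  53  54  57 101 151 122 101 100 101 113 179 179]
 [181 181 177 132  59  53  65 144 181 175 102 103 102 115 181 181]
 [178 179 174 131  61  53  66 153 179 173 102 103 103 115 182 181]
 [182 181 175  97  57  52  76 181 180 174 103 103 104 116 182 182]
 [182 183 176 100  56  53  78 182 180 163 103 104 103 116 182 181]
 [183 184 176  78  56  56  87 182 176 103 103 103 104 116 182 181]
 [181 181 174  75  55  56  92 180 173 102 103 102 114 179 179 179]
 [182 182 174  57  55  59 104 174 173 102 102 102 113 179 179 179]
 [182 180 144  54  58  55  59  85 103 103 103 104 115 180 181 180]
 [182 181 181 180 180 179 180 179 179 180 174 126 133 179 178 179]]
[[95 95 95 95 95 95 95 96 96 95 93 91 92 91 90 88 88 89]
 [96 96 95 96 96 96 93 87 91 92 94 94 93 92 90 88 88 89]
 [95 95 95 95 96 94 84 53 70 72 90 94 93 92 90 89 88 90]
 [89 90 92 91 93 84 45 37 34 38 62 94 93 91 91 91 91 93]

[... 1211 characters left out ...]
93.33624252]
[ 596.50902119 -222.00903408  165.76241744] [ 601.61025233 -213.95941466  183.22401249]
[636.  365.2 102. ]
[618.4  41.9 102. ]
[440.6  52.7 102. ]
[463.2 378.7 102. ]
568 [ 478.29392708 -262.97381809  111.85771692] [ 603.15330986 -141.5688176   149.90493727] ((542.2388916015625, -205.18133544921875), 64.10038757324219)
2557 ((542.8219604492188, 211.91705322265625), (329.3063659667969, 182.0911407470703), 86.03404998779297)
433 [ 478.52122596 -262.74058146  111.08301328] [ 600.43595742 -144.16992993  148.6103429 ] ((539.1751708984375, -203.00247192382812), 61.29304885864258)
1901 ((541.0507202148438, 211.3565673828125), (329.7314758300781, 178.81324768066406), 86.20040893554688)
```

Two-view results so far:

| Item | Position |
|---|---|
| Bar | (545.5, 242.7), z about 136; cover joint about 0.107 |
| Warmer | centre (542, 211.6), yaw about -3.9° |
| Wheel axis | about (540.5, -204) |

Next I'll work out the approach to the bar.

```bash
cat >> h.py <<'E'
def pose():
    s=telemetry.sense(); q=s["ee_rot"]; return np.array(s["eef_pos"]),R.from_quat([q[1],q[2],q[3],q[0]]),s
def delta(tgt,jaw):
    """tgt TCP pos mm, jaw = angle (rad) of tool x in world xy; tool y down"""
    p,r,s=pose(); x=np.array([np.cos(jaw),np.sin(jaw),0]); y=np.array([0,0,-1.]); z=np.cross(x,y)
    T=R.from_matrix(np.stack([x,y,z],1))
    print("delta cm",(r.inv().apply(np.array(tgt)-p)/10).round(2),"twist",(r.inv()*T).as_rotvec().round(3), "pos",p.round(1),"j",np.round(s["joints"],2),"F",np.round(s["force"],1),"t",s["time_s"],"w",round(s["grip_width"],3))
    return r
E
python3 - <<'E'
from h import *
p,r,s=pose(); print(r.as_matrix().round(3))
a=np.deg2rad(86.1)
delta([545,243,240],a);delta([545,243,240],a+np.pi)
# index arm, from top view orange & z 98
t=cam("top");sc=cam("scene")
print(plane(t,260+180/5,140+245/5,98),plane(sc,150+292/4,120+290/4,98))
E
```

```text
[[ 0.26   0.     0.966]
 [-0.966  0.     0.26 ]
 [-0.    -1.     0.   ]]
delta cm [-61.8   -0.86  58.94] twist [-0.    -2.811  0.   ] pos [ 136.4 -506.9  231.2] j [-1.53  0.31  1.5   0.    1.33 -0.22] F [ 0.4  1.  -0.3] t 0.45 w 0.997
delta cm [-61.8   -0.86  58.94] twist [-0.     0.331 -0.   ] pos [ 136.4 -506.9  231.2] j [-1.53  0.31  1.5   0.    1.33 -0.22] F [ 0.4  1.  -0.3] t 0.45 w 0.997
[ 585.8537771  -136.48831264   98.        ] [ 592.70148035 -130.80424474   98.        ]
```

```bash
python3 -m handwheel '[{"delta_pos":[-20,-2,20],"twist":[0,-1.2,0],"jaw":1},{"delta_pos":[-20,-2,20],"twist":[0,-1.2,0],"jaw":1},{"delta_pos":[-20,-2,20],"twist":[0,-1.2,0],"jaw":1},{"delta_pos":[-20,-2,20],"twist":[0,-1.2,0],"jaw":1},{"delta_pos":[-30,-2,30],"twist":[0,-1.2,0],"jaw":1},{"delta_pos":[-30,-2,30],"twist":[0,-1.2,0],"jaw":1},{"delta_pos":[-30,-2,30],"twist":[0,-1.2,0],"jaw":1},{"delta_pos":[-30,-2,30],"twist":[0,-1.2,0],"jaw":1},{"delta_pos":[-30,-2,30],"twist":[0,-1.2,0],"jaw":1},{"delta_pos":[-30,-2,30],"twist":[0,-1.2,0],"jaw":1}]' 30; python3 -c "
from h import *
delta([545,243,240],np.deg2rad(86.1))"
```

```text
time_s: 1.38
eef_pos: [344.6, -144.5, 251.4]
ee_rot: [-0.706, 0.706, -0.036, 0.036]
force: [-0.2, -1.3, 0.7]
grip_width: 0.997
delta cm [15.99  1.13 40.59] twist [ 1.000e-03 -1.605e+00  0.000e+00] pos [ 344.6 -144.5  251.4] j [-0.71 -0.05  1.86  0.    1.33 -0.61] F [-0.2 -1.3  0.7] t 1.3833 w 0.997
```

```bash
python3 -m handwheel '[{"delta_pos":[16,1,40.6],"twist":[0,-1.6,0],"jaw":1},{"delta_pos":[16,1,40.6],"twist":[0,-1.6,0],"jaw":1},{"delta_pos":[16,1,40.6],"twist":[0,-1.6,0],"jaw":1},{"delta_pos":[16,1,40.6],"twist":[0,-1.6,0],"jaw":1},{"delta_pos":[16,1,40.6],"twist":[0,-1.6,0],"jaw":1},{"delta_pos":[16,1,40.6],"twist":[0,-1.6,0],"jaw":1},{"delta_pos":[16,1,40.6],"twist":[0,-1.6,0],"jaw":1},{"delta_pos":[16,1,40.6],"twist":[0,-1.6,0],"jaw":1},{"delta_pos":[16,1,40.6],"twist":[0,-1.6,0],"jaw":1},{"delta_pos":[16,1,40.6],"twist":[0,-1.6,0],"jaw":1}]' 30; python3 -c "
from h import *
delta([545,243,240],np.deg2rad(86.1))"
```

```text
time_s: 2.22
eef_pos: [538.2, 224.7, 241.4]
ee_rot: [-0.594, 0.594, 0.384, -0.384]
force: [1.4, -0.5, 0.9]
grip_width: 1.004
delta cm [1.95 0.14 0.13] twist [ 0.    -0.354  0.   ] pos [538.2 224.7 241.4] j [ 0.19  0.44  1.3  -0.    1.41 -0.95] F [ 1.4 -0.5  0.9] t 2.2167 w 1.004
```

```bash
python3 -m handwheel '[{"delta_pos":[1.5,0,0],"twist":[0,-0.34,0],"jaw":1},{"delta_pos":[1.5,0,0],"twist":[0,-0.34,0],"jaw":1},{"delta_pos":[1.5,0,0],"twist":[0,-0.34,0],"jaw":1},{"delta_pos":[1.5,0,0],"twist":[0,-0.34,0],"jaw":1},{"delta_pos":[1.5,0,0],"twist":[0,-0.34,0],"jaw":1},{"delta_pos":[1.5,0,0],"twist":[0,-0.34,0],"jaw":1},{"delta_pos":[1.5,0,0],"twist":[0,-0.34,0],"jaw":1},{"delta_pos":[1.5,0,0],"twist":[0,-0.34,0],"jaw":1},{"delta_pos":[1.5,0,0],"twist":[0,-0.34,0],"jaw":1},{"delta_pos":[1.5,0,0],"twist":[0,-0.34,0],"jaw":1}]' 30; python3 -c "
from h import *
delta([545,243,240],np.deg2rad(86.1))
c=cam('wrist');crop(c,'pics/w1.png',0,512,0,384,1)"
```

```text
time_s: 3.05
eef_pos: [543.9, 236.0, 241.6]
ee_rot: [-0.522, 0.522, 0.477, -0.477]
force: [-0.1, -0.1, -0.9]
grip_width: 0.999
delta cm [ 0.71  0.16 -0.04] twist [ 0.    -0.021  0.   ] pos [543.9 236.  241.6] j [ 0.21  0.46  1.26  0.    1.42 -1.27] F [-0.1 -0.1 -0.9] t 3.05 w 0.999
```

View pics/w1.png

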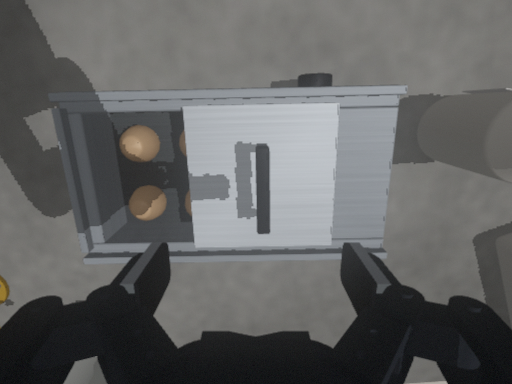

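The wrist view shows the bar at about (263,189), spanning v from 144 to 234, with the plate and eggs clearly visible. I'll triangulate the bar between the wrist and scene views.

```bash
python3 - <<'E'
from h import *
c=cam('wrist');s=cam('scene')
b,_=darkblob(c,(250,280,140,240),45);a,_=darkblob(s,(330,360,165,200))
print(len(b),b.min(0),b.max(0),two(c,b.mean(0),s,a.mean(0)))
W=cloud(c);print(np.nanmedian(W[b[:,1].astype(int),b[:,0].astype(int)],0))
P=np.array([plane(c,*x,139)[:2] for x in b],np.float32);print(cv2.minAreaRect(P))
P=W.reshape(-1,3);P=P[~np.isnan(P).any(1)];P=P[(P[:,2]>97)&(P[:,2]<108)&(abs(P[:,0]-542)<130)&(abs(P[:,1]-211)<200)];print(cv2.minAreaRect(P[:,:2].astype(np.float32)))
delta([545.5,243.5,114],np.deg2rad(86.1))
E
```

```text
Traceback (most recent call last):
  File "h.py", line 26, in darkblob
    k=1+np.argmax(st[1:,4]); ys,xs=np.nonzero(l==k); return np.stack([xs+u0,ys+v0],1).astype(float), (l==k)
        ~~~~~~~~~^^^^^^^^^^
ValueError: attempt to get argmax of an empty sequence
```

```bash
python3 - <<'E'
from h import *
c=cam('wrist');s=cam('scene')
g=c["frame"].max(2); print(g[185,245:280])
b,_=darkblob(c,(250,280,140,240),55)
print(len(b),b.min(0),b.max(0),two(c,b.mean(0),s,(344.6,180.3)))
W=cloud(c);print(np.nanmedian(W[b[:,1].astype(int),b[:,0].astype(int)],0))
P=np.array([plane(c,*x,139)[:2] for x in b],np.float32);print(cv2.minAreaRect(P))
P=W.reshape(-1,3);P=P[~np.isnan(P).any(1)];P=P[(P[:,2]>97)&(P[:,2]<108)&(abs(P[:,0]-542)<130)&(abs(P[:,1]-211)<200)];print(cv2.minAreaRect(P[:,:2].astype(np.float32)))
delta([545.5,243.5,114],np.deg2rad(86.1))
E
```

```text
[129 126 128 128 128 128 168 191 191 191 164 103  72  74  75  74  77  74
  79  79  79  75  74  79 132 178 192 192 192 192 191 192 192 191 191]Traceback (most recent call last):
  File "<stdin>", line 4, in <module>
  File "h.py", line 26, in darkblob
    k=1+np.argmax(st[1:,4]); ys,xs=np.nonzero(l==k); return np.stack([xs+u0,ys+v0],1).astype(float), (l==k)
        ~~~~~~~~~^^^^^^^^^^
    return _wrapfunc(a, 'argmax', axis=axis, out=out, **kwds)
    return bound(*args, **kwds)
ValueError: attempt to get argmax of an empty sequence
```

```bash
python3 - <<'E'
from h import *
c=cam('wrist')
b,_=darkblob(c,(250,280,140,240),95)
print(len(b),b.min(0),b.max(0),two(c,b.mean(0),c|cam('scene'),(344.6,180.3)))
W=cloud(c);print(np.nanmedian(W[b[:,1].astype(int),b[:,0].astype(int)],0))
P=np.array([plane(c,*x,139)[:2] for x in b],np.float32);print(cv2.minAreaRect(P))
P=W.reshape(-1,3);P=P[~np.isnan(P).any(1)];P=P[(P[:,2]>97)&(P[:,2]<108)&(abs(P[:,0]-542)<130)&(abs(P[:,1]-211)<200)];print(cv2.minAreaRect(P[:,:2].astype(np.float32)))
delta([545.5,243.5,114],np.deg2rad(86.1))
E
```

```text
1076 [256. 145.] [268. 233.] (array([541.71065845, 244.3891498 , 131.71481538]), np.float64(0.19255467174601407))
[539.32100689 244.21683109 138.92048804]
((542.2923583984375, 243.85610961914062), (10.33071231842041, 80.31468200683594), 85.68158721923828)
((541.4195556640625, 212.80125427246094), (330.6614685058594, 177.7808074951172), 86.08908081054688)
delta cm [ 0.75 12.75 -0.09] twist [-0.    -0.021  0.   ] pos [543.9 236.1 241.5] j [ 0.21  0.46  1.26  0.    1.42 -1.27] F [-0.7 -0.1 -0.5] t 3.4 w 1.0
```

```bash
python3 -m handwheel '[{"delta_pos":[0.8,0,0.1],"twist":[0,-0.02,0],"jaw":1},{"delta_pos":[0.8,2.5,0.1],"twist":[0,-0.02,0],"jaw":1},{"delta_pos":[0.8,5,0.1],"twist":[0,-0.02,0],"jaw":1},{"delta_pos":[0.8,7.5,0.1],"twist":[0,-0.02,0],"jaw":1},{"delta_pos":[0.8,9.5,0.1],"twist":[0,-0.02,0],"jaw":1},{"delta_pos":[0.8,11,0.1],"twist":[0,-0.02,0],"jaw":1},{"delta_pos":[0.8,12,0.1],"twist":[0,-0.02,0],"jaw":1},{"delta_pos":[0.8,12.6,0.1],"twist":[0,-0.02,0],"jaw":1},{"delta_pos":[0.8,12.6,0.1],"twist":[0,-0.02,0],"jaw":1},{"delta_pos":[0.8,12.6,0.1],"twist":[0,-0.02,0],"jaw":1}]' 30 && python3 -m handwheel '[{"delta_pos":[0,0,0],"twist":[0,0,0],"jaw":0.5},{"delta_pos":[0,0,0],"twist":[0,0,0],"jaw":0.2},{"delta_pos":[0,0,0],"twist":[0,0,0],"jaw":0},{"delta_pos":[0,0,0],"twist":[0,0,0],"jaw":0},{"delta_pos":[0,0,0],"twist":[0,0,0],"jaw":0},{"delta_pos":[0,0,0],"twist":[0,0,0],"jaw":0},{"delta_pos":[0,0,0],"twist":[0,0,0],"jaw":0},{"delta_pos":[0,0,0],"twist":[0,0,0],"jaw":0},{"delta_pos":[0,0,0],"twist":[0,0,0],"jaw":0},{"delta_pos":[0,0,0],"twist":[0,0,0],"jaw":0}]' 30; python3 - <<'E'
from h import *
delta([536,137.5,114],np.deg2rad(86.1))
c=cam('wrist');crop(c,'pics/w2.png',0,512,0,384,1)
E
```

```text
time_s: 4.23
eef_pos: [544.0, 244.4, 116.1]
ee_rot: [-0.517, 0.517, 0.483, -0.482]
force: [0.4, -0.5, -0.2]
grip_width: 1.0
time_s: 5.07
eef_pos: [543.7, 244.1, 115.7]
ee_rot: [-0.517, 0.517, 0.483, -0.482]
force: [-1.8, -2.8, 2.8]
grip_width: 0.13
delta cm [-10.68   0.17   0.04] twist [ 0.    -0.001 -0.   ] pos [543.7 244.1 115.7] j [ 0.23  0.57  1.42 -0.    1.15 -1.28] F [-1.8 -2.8  2.8] t 5.0667 w 0.13
```

View pics/w2.png

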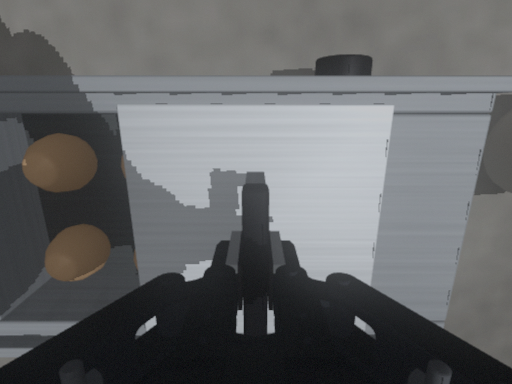

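The bar is gripped: width 0.13, or 11 mm, and the bar sits between the pads at (256,240). Now I'll slide it about 107 mm, first most of the way and then creeping onto the stop.

```bash
python3 -m handwheel '[{"delta_pos":[-0.5,0,0],"twist":[0,0,0],"jaw":0},{"delta_pos":[-1.5,0,0],"twist":[0,0,0],"jaw":0},{"delta_pos":[-3,0,0],"twist":[0,0,0],"jaw":0},{"delta_pos":[-4.5,0,0],"twist":[0,0,0],"jaw":0},{"delta_pos":[-6,0,0],"twist":[0,0,0],"jaw":0},{"delta_pos":[-7.5,0,0],"twist":[0,0,0],"jaw":0},{"delta_pos":[-8.8,0,0],"twist":[0,0,0],"jaw":0},{"delta_pos":[-9.6,0,0],"twist":[0,0,0],"jaw":0},{"delta_pos":[-9.8,0,0],"twist":[0,0,0],"jaw":0},{"delta_pos":[-9.8,0,0],"twist":[0,0,0],"jaw":0}]'; python3 - <<'E'
from h import *
delta([536.5,137.5,115],np.deg2rad(86.1))
E
```

```text
time_s: 5.95
eef_pos: [536.9, 145.5, 115.7]
ee_rot: [-0.517, 0.517, 0.482, -0.483]
force: [-2.2, -2.0, 5.2]
grip_width: 0.133
delta cm [-0.8   0.07 -0.02] twist [-0.    -0.001 -0.001] pos [536.9 145.5 115.7] j [ 0.05  0.49  1.55 -0.    1.1  -1.45] F [-2.2 -2.   5.2] t 5.95 w 0.133
```

```bash
python3 -m handwheel '[{"delta_pos":[-0.2,0,0],"twist":[0,0,0],"jaw":0},{"delta_pos":[-0.4,0,0],"twist":[0,0,0],"jaw":0},{"delta_pos":[-0.6,0,0],"twist":[0,0,0],"jaw":0},{"delta_pos":[-0.7,0,0],"twist":[0,0,0],"jaw":0},{"delta_pos":[-0.8,0,0],"twist":[0,0,0],"jaw":0},{"delta_pos":[-0.9,0,0],"twist":[0,0,0],"jaw":0},{"delta_pos":[-1.0,0,0],"twist":[0,0,0],"jaw":0},{"delta_pos":[-1.0,0,0],"twist":[0,0,0],"jaw":0},{"delta_pos":[-1.0,0,0],"twist":[0,0,0],"jaw":0},{"delta_pos":[-1.0,0,0],"twist":[0,0,0],"jaw":0}]'; python3 - <<'E'
from h import *
delta([536.5,137.5,115],np.deg2rad(86.1))
E
```

```text
time_s: 6.78
eef_pos: [536.3, 137.1, 115.7]
ee_rot: [0.517, -0.517, -0.483, 0.482]
force: [-0.0, 3.2, 5.5]
grip_width: 0.133
delta cm [ 0.04  0.07 -0.01] twist [ 0.    -0.     0.001] pos [536.3 137.1 115.7] j [ 0.04  0.49  1.56  0.    1.09 -1.46] F [-0.   3.2  5.5] t 6.7833 w 0.133
```

```bash
python3 -m handwheel '[{"delta_pos":[-0.1,0,0],"twist":[0,0,0],"jaw":0},{"delta_pos":[-0.2,0,0],"twist":[0,0,0],"jaw":0},{"delta_pos":[-0.3,0,0],"twist":[0,0,0],"jaw":0},{"delta_pos":[-0.4,0,0],"twist":[0,0,0],"jaw":0},{"delta_pos":[-0.5,0,0],"twist":[0,0,0],"jaw":0},{"delta_pos":[-0.5,0,0],"twist":[0,0,0],"jaw":0},{"delta_pos":[-0.5,0,0],"twist":[0,0,0],"jaw":0},{"delta_pos":[-0.5,0,0],"twist":[0,0,0],"jaw":0},{"delta_pos":[-0.5,0,0],"twist":[0,0,0],"jaw":0},{"delta_pos":[-0.5,0,0],"twist":[0,0,0],"jaw":0}]'; python3 - <<'E'
from h import *
delta([536.5,137.5,115],np.deg2rad(86.1))
c=cam('wrist');crop(c,'pics/w3.png',0,512,0,384,1)
E
```

```text
time_s: 7.62
eef_pos: [536.3, 136.9, 115.7]
ee_rot: [0.518, -0.515, -0.486, 0.48]
force: [4.7, 32.0, 1.7]
grip_width: 0.131
delta cm [ 0.06  0.07 -0.01] twist [0.002 0.    0.01 ] pos [536.3 136.9 115.7] j [ 0.03  0.49  1.56  0.01  1.09 -1.47] F [ 4.7 32.   1.7] t 7.6167 w 0.131
```

View pics/w3.png

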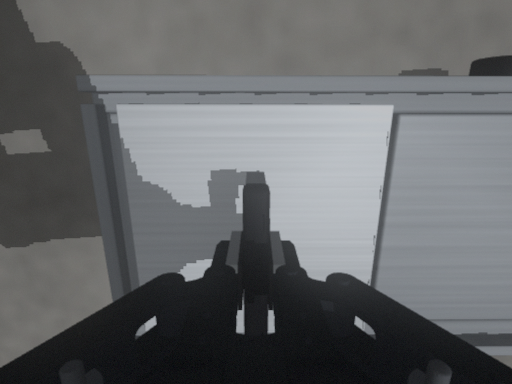

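The cover reached its hard stop: 32 N, no further motion, and the cover edge meets the end stop at about (115,110). Next I release the push, open the jaws and lift.

```bash
python3 -m handwheel '[{"delta_pos":[0.25,0,0],"twist":[0,0,0],"jaw":0},{"delta_pos":[0.4,0,0],"twist":[0,0,0],"jaw":0},{"delta_pos":[0.4,0,0],"twist":[0,0,0],"jaw":0.2},{"delta_pos":[0.4,0,0],"twist":[0,0,0],"jaw":0.4},{"delta_pos":[0.4,0,0],"twist":[0,0,0],"jaw":0.6},{"delta_pos":[0.4,0,0],"twist":[0,0,0],"jaw":0.8},{"delta_pos":[0.4,0,0],"twist":[0,0,0],"jaw":0.8},{"delta_pos":[0.4,0,0],"twist":[0,0,0],"jaw":0.8},{"delta_pos":[0.4,0,0],"twist":[0,0,0],"jaw":0.8},{"delta_pos":[0.4,0,0],"twist":[0,0,0],"jaw":0.8}]' && python3 -m handwheel '[{"delta_pos":[0,-1,0],"twist":[0,0,0],"jaw":0.8},{"delta_pos":[0,-3,0],"twist":[0,0,0],"jaw":1},{"delta_pos":[0,-6,0],"twist":[0,0,0],"jaw":1},{"delta_pos":[0,-9,0],"twist":[0,0,0],"jaw":1},{"delta_pos":[0,-11,0],"twist":[0,0,0],"jaw":1},{"delta_pos":[0,-12,0],"twist":[0,0,0],"jaw":1},{"delta_pos":[0,-12.5,0],"twist":[0,0,0],"jaw":1},{"delta_pos":[0,-12.5,0],"twist":[0,0,0],"jaw":1},{"delta_pos":[0,-12.5,0],"twist":[0,0,0],"jaw":1},{"delta_pos":[0,-12.5,0],"twist":[0,0,0],"jaw":1}]'; python3 - <<'E'
from h import *
delta([540,-204,260],np.deg2rad(90))
c=cam('wrist');crop(c,'pics/w4.png',0,512,0,384,1)
W=cloud(c)
b,_=darkblob(c,(240,285,120,250),95);P=np.array([plane(c,*x,139)[:2] for x in b],np.float32);print(len(b),cv2.minAreaRect(P))
E
```

```text
time_s: 8.5
eef_pos: [536.1, 135.3, 115.5]
ee_rot: [-0.517, 0.517, 0.482, -0.482]
force: [-0.3, -1.1, 0.3]
grip_width: 0.799
time_s: 9.33
eef_pos: [535.7, 135.3, 239.1]
ee_rot: [0.518, -0.516, -0.482, 0.483]
force: [0.4, -0.3, 0.3]
grip_width: 1.003
delta cm [-33.82  -2.09  -2.76] twist [-0.003 -0.069 -0.   ] pos [535.7 135.3 239.1] j [ 0.04  0.37  1.4   0.    1.38 -1.47] F [ 0.4 -0.3  0.3] t 9.3333 w 1.003
1136 ((534.0692138671875, 138.76165771484375), (10.802385330200195, 80.54585266113281), 85.87648010253906)
```

View pics/w4.png

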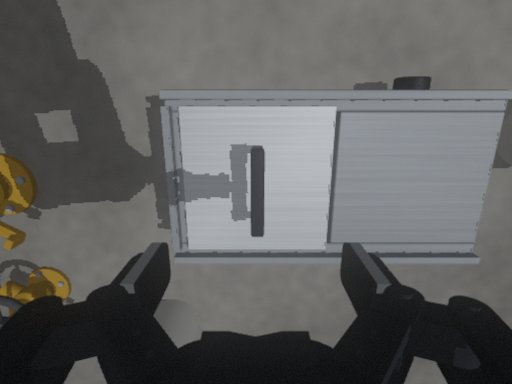

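The cover is shut: the bar measures (534.1, 138.8), and shut should put it at about (536, 138). Next is the valve.

```bash
python3 -m handwheel '[{"delta_pos":[-4,-1,-0.2],"twist":[0,0,0],"jaw":1},{"delta_pos":[-8,-2,-1],"twist":[0,0,0],"jaw":1},{"delta_pos":[-12,-2,-2],"twist":[0,0,0],"jaw":1},{"delta_pos":[-16,-2,-3],"twist":[0,-0.07,0],"jaw":1},{"delta_pos":[-20,-2,-4],"twist":[0,-0.07,0],"jaw":1},{"delta_pos":[-24,-2,-4],"twist":[0,-0.07,0],"jaw":1},{"delta_pos":[-28,-2,-4],"twist":[0,-0.07,0],"jaw":1},{"delta_pos":[-32,-2,-4],"twist":[0,-0.07,0],"jaw":1},{"delta_pos":[-34,-2,-4],"twist":[0,-0.07,0],"jaw":1},{"delta_pos":[-34,-2,-4],"twist":[0,-0.07,0],"jaw":1}]' && python3 -m handwheel '[{"delta_pos":[0,0,0],"twist":[0,0,0],"jaw":1},{"delta_pos":[0,0,0],"twist":[0,0,0],"jaw":1},{"delta_pos":[0,0,0],"twist":[0,0,0],"jaw":1},{"delta_pos":[0,0,0],"twist":[0,0,0],"jaw":1},{"delta_pos":[0,0,0],"twist":[0,0,0],"jaw":1},{"delta_pos":[0,0,0],"twist":[0,0,0],"jaw":1},{"delta_pos":[0,0,0],"twist":[0,0,0],"jaw":1},{"delta_pos":[0,0,0],"twist":[0,0,0],"jaw":1},{"delta_pos":[0,0,0],"twist":[0,0,0],"jaw":1},{"delta_pos":[0,0,0],"twist":[0,0,0],"jaw":1}]'; python3 - <<'E'
from h import *
delta([590,-225,140],np.deg2rad(90))
c=cam('wrist');crop(c,'pics/w5.png',0,512,0,384,1)
E
```

```text
time_s: 10.22
eef_pos: [551.8, -210.6, 259.0]
ee_rot: [0.501, -0.5, -0.499, 0.5]
force: [0.1, -0.2, -0.2]
grip_width: 0.999
time_s: 11.05
eef_pos: [552.7, -206.5, 260.5]
ee_rot: [-0.5, 0.5, 0.5, -0.5]
force: [-0.6, -0.2, -0.2]
grip_width: 0.995
delta cm [-1.85 12.05 -3.73] twist [0.    0.001 0.   ] pos [ 552.7 -206.5  260.5] j [-0.56  0.44  1.24  0.    1.46 -2.13] F [-0.6 -0.2 -0.2] t 11.05 w 0.995
```

View pics/w5.png

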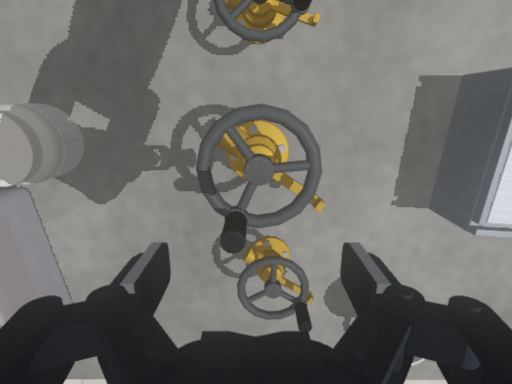

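The wrist view shows the target wheel's hub at (260,168), the knob from (237,212) to (233,243), and the index arm tip at (320,205). The small valves are at (260,15) and (272,285). Now the precise measurement.

```bash
cat >> h.py <<'E'
def circ(P):
    A=np.c_[2*P[:,0],2*P[:,1],np.ones(len(P))]; x=np.linalg.lstsq(A,(P[:,:2]**2).sum(1),rcond=None)[0]
    return x[:2],np.sqrt(x[2]+x[0]**2+x[1]**2)
E
python3 - <<'E'
from h import *
c=cam('wrist')
W=cloud(c).reshape(-1,3);col=c["frame"].reshape(-1,3).astype(int)
ok=~np.isnan(W).any(1)
cen=np.array([540.5,-204])
for it in range(3):
    r=np.hypot(W[:,0]-cen[0],W[:,1]-cen[1])
    m=ok&(r>48)&(r<66)&(W[:,2]>120)&(W[:,2]<131)
    cen,rad=circ(W[m])
print("rim",cen,rad,m.sum(),np.median(W[m,2]),cv2.minEnclosingCircle(W[m][:,:2].astype(np.float32)))
m=ok&(r<14)&(W[:,2]>110);print("hub",np.median(W[m],0))
k=ok&(np.hypot(W[:,0]-590,W[:,1]+225)<30)&(W[:,2]>176);print("knob top",k.sum(),W[k].mean(0),cv2.minEnclosingCircle(W[k][:,:2].astype(np.float32)))
o=ok&(col[:,0]>col[:,2]+60)&(r>66)&(r<100)&(W[:,2]>60);print("arm",o.sum(),W[o].mean(0),W[o].max(0))
# two-view on knob: wrist dark blob vs top
b,_=darkblob(c,(215,255,208,255),60);print(len(b),b.min(0),b.max(0))
t=cam("top");d,_=darkblob(t,(314,332,178,194),42);print(d.mean(0),len(d))
# rim by image ellipse
im=c["frame"];hsv=cv2.cvtColor(im,cv2.COLOR_RGB2HSV)
for p in((260,168),(320,205)): print(p,plane(c,*p,122 if p[0]==260 else 98))
E
```

```text
rim [ 536.80375843 -202.13550792] 54.17211213675523 4419 128.04925609043244 ((537.8837280273438, -202.03489685058594), 61.74797821044922)
hub [ 540.66918804 -201.66866915  343.59730455]
knob top 503 [ 587.0826308  -224.40952486  180.60010971] ((588.3967895507812, -224.57968139648438), 11.04548454284668)
arm 93 [ 583.92612431 -134.48434493   93.88313169] [ 591.41265393 -128.41301621   99.24546141]
816 [221. 211.] [246. 252.]
[314.66666667 192.33333333] 6
(260, 168) [ 537.48451104 -200.19998429  122.        ]
(320, 205) [ 584.0737946  -133.03023553   98.        ]
```

```bash
python3 -m handwheel '[{"delta_pos":[-0.9,0,-1.8],"twist":[0,0,0],"jaw":1},{"delta_pos":[-1.8,0.5,-3.55],"twist":[0,0,0],"jaw":1},{"delta_pos":[-1.8,2,-3.55],"twist":[0,0,0],"jaw":1},{"delta_pos":[-1.8,4.5,-3.55],"twist":[0,0,0],"jaw":1},{"delta_pos":[-1.8,7,-3.55],"twist":[0,0,0],"jaw":1},{"delta_pos":[-1.8,9.5,-3.55],"twist":[0,0,0],"jaw":1},{"delta_pos":[-1.8,11,-3.55],"twist":[0,0,0],"jaw":1},{"delta_pos":[-1.8,12,-3.55],"twist":[0,0,0],"jaw":1},{"delta_pos":[-1.8,12,-3.55],"twist":[0,0,0],"jaw":1},{"delta_pos":[-1.8,12,-3.55],"twist":[0,0,0],"jaw":1}]' 40 ; python3 - <<'E'
from h import *
delta([588.3,-224.7,140],np.deg2rad(90))
c=cam('wrist');crop(c,'pics/w6.png',0,512,0,384,1)
W=cloud(c).reshape(-1,3);ok=~np.isnan(W).any(1)
k=ok&(np.hypot(W[:,0]-588,W[:,1]+225)<25)&(W[:,2]>176)&(W[:,2]<186);print("knob top",k.sum(),W[k].mean(0),cv2.minEnclosingCircle(W[k][:,:2].astype(np.float32)))
E
```

```text
time_s: 12.03
eef_pos: [588.4, -224.7, 141.0]
ee_rot: [-0.5, 0.5, 0.5, -0.5]
force: [1.3, 0.1, 0.8]
grip_width: 0.998
delta cm [-0.    0.1   0.01] twist [ 0.     0.001 -0.   ] pos [ 588.4 -224.7  141. ] j [-0.55  0.62  1.28 -0.    1.25 -2.12] F [1.3 0.1 0.8] t 12.0333 w 0.998
knob top 2038 [ 586.73844466 -224.45999966  180.54202294] ((587.9885864257812, -224.95510864257812), 11.4832124710083)
```

View pics/w6.png

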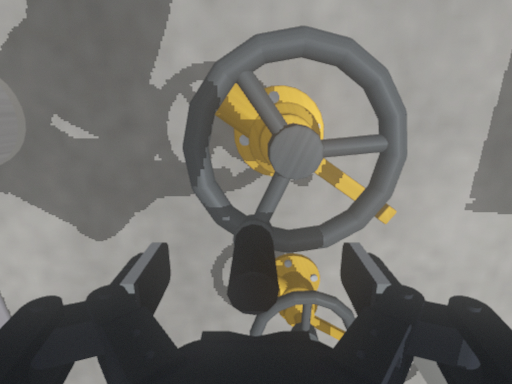

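The knob is centred between the pads, its top at (254,292). Closing.

```bash
python3 -m handwheel '[{"delta_pos":[0,0,0],"twist":[0,0,0],"jaw":0.5},{"delta_pos":[0,0,0],"twist":[0,0,0],"jaw":0.3},{"delta_pos":[0,0,0],"twist":[0,0,0],"jaw":0.1},{"delta_pos":[0,0,0],"twist":[0,0,0],"jaw":0.1},{"delta_pos":[0,0,0],"twist":[0,0,0],"jaw":0.1},{"delta_pos":[0,0,0],"twist":[0,0,0],"jaw":0.1},{"delta_pos":[0,0,0],"twist":[0,0,0],"jaw":0.1},{"delta_pos":[0,0,0],"twist":[0,0,0],"jaw":0.1},{"delta_pos":[0,0,0],"twist":[0,0,0],"jaw":0.1},{"delta_pos":[0,0,0],"twist":[0,0,0],"jaw":0.1}]' 40 ; python3 - <<'E'
from h import *
delta([588.3,-224.7,140],np.deg2rad(90))
cen=np.array([538.2,-202.2])
def arc(a0,step,n,r=55):
    p0=cen+r*np.array([np.cos(a0),np.sin(a0)])
    for i in range(1,n+1):
        a=a0+step*i; d=cen+r*np.array([np.cos(a),np.sin(a)])-p0
        print([round(d[1]/10,2),0,round(-d[0]/10,2)])
arc(np.deg2rad(-24.2),np.deg2rad(-12),10)
E
```

```text
time_s: 12.92
eef_pos: [588.4, -224.7, 140.9]
ee_rot: [-0.499, 0.5, 0.5, -0.5]
force: [0.2, -2.1, 5.4]
grip_width: 0.245
delta cm [0.   0.09 0.01] twist [ 0.001  0.001 -0.001] pos [ 588.4 -224.7  140.9] j [-0.55  0.62  1.28 -0.    1.25 -2.12] F [ 0.2 -2.1  5.4] t 12.9167 w 0.245
[np.float64(-0.99), 0, np.float64(0.58)]
[np.float64(-1.85), 0, np.float64(1.35)]
[np.float64(-2.52), 0, np.float64(2.28)]
[np.float64(-2.98), 0, np.float64(3.34)]
[np.float64(-3.22), 0, np.float64(4.46)]
[np.float64(-3.21), 0, np.float64(5.61)]
[np.float64(-2.97), 0, np.float64(6.73)]
[np.float64(-2.5), 0, np.float64(7.78)]
[np.float64(-1.82), 0, np.float64(8.71)]
[np.float64(-0.96), 0, np.float64(9.48)]
```

Gripped: 0.245, or about 21 mm. Next, clockwise 120°.

```bash
python3 -m handwheel '[{"delta_pos":[-0.99,0,0.58],"twist":[0,0,0],"jaw":0.1},{"delta_pos":[-1.85,0,1.35],"twist":[0,0,0],"jaw":0.1},{"delta_pos":[-2.52,0,2.28],"twist":[0,0,0],"jaw":0.1},{"delta_pos":[-2.98,0,3.34],"twist":[0,0,0],"jaw":0.1},{"delta_pos":[-3.22,0,4.46],"twist":[0,0,0],"jaw":0.1},{"delta_pos":[-3.21,0,5.61],"twist":[0,0,0],"jaw":0.1},{"delta_pos":[-2.97,0,6.73],"twist":[0,0,0],"jaw":0.1},{"delta_pos":[-2.5,0,7.78],"twist":[0,0,0],"jaw":0.1},{"delta_pos":[-1.82,0,8.71],"twist":[0,0,0],"jaw":0.1},{"delta_pos":[-0.96,0,9.48],"twist":[0,0,0],"jaw":0.1}]' 40; cat >> h.py <<'E'
cen=np.array([538.2,-202.2])
def arc(a0,step,n,r=55,start=None,a_start=None):
    """cumulative cm deltas from commanded angle a0 (deg); tool x=+y world, tool z=-x world"""
    a0=np.deg2rad(a0);p0=cen+r*np.array([np.cos(a0),np.sin(a0)])
    for i in range(1,n+1):
        a=a0+np.deg2rad(step)*i; d=cen+r*np.array([np.cos(a),np.sin(a)])-p0
        print([float(round(d[1]/10,2)),0,float(round(-d[0]/10,2))],end=' ')
    print()
def stat():
    p,r,s=pose(); d=p[:2]-cen
    print("t",s["time_s"],"p",p.round(1),"r",np.hypot(*d).round(1),"ang",np.rad2deg(np.arctan2(d[1],d[0])).round(1),"F",np.round(s["force"],1),"w",round(s["grip_width"],3),"tilt/rot",np.rad2deg((R.from_matrix(np.array([[0,0,-1],[1,0,0],[0,-1,0.]])).inv()*r).as_rotvec()).round(1),"j6",s["joints"][5].round(2))
E
python3 -c "
from h import *
stat();arc(-144.2,-12,10)"
```

```text
time_s: 13.75
eef_pos: [492.9, -234.8, 140.9]
ee_rot: [-0.499, 0.501, 0.5, -0.5]
force: [6.9, -0.7, 3.9]
grip_width: 0.246
t 13.75 p [ 492.9 -234.8  140.9] r 55.8 ang -144.3 F [ 6.9 -0.7  3.9] w 0.246 tilt/rot [-0.1 -0.   0.1] j6 -2.23
[1.0, 0, 0.57] [2.09, 0, 0.92] [3.24, 0, 1.04] [4.38, 0, 0.91] [5.47, 0, 0.56] [6.47, 0, -0.02] [7.32, 0, -0.79] [7.99, 0, -1.73] [8.45, 0, -2.78] [8.69, 0, -3.91]
```

```bash
python3 -m handwheel '[{"delta_pos":[1.0,0,0.57],"twist":[0,0,0],"jaw":0.1},{"delta_pos":[2.09,0,0.92],"twist":[0,0,0],"jaw":0.1},{"delta_pos":[3.24,0,1.04],"twist":[0,0,0],"jaw":0.1},{"delta_pos":[4.38,0,0.91],"twist":[0,0,0],"jaw":0.1},{"delta_pos":[5.47,0,0.56],"twist":[0,0,0],"jaw":0.1},{"delta_pos":[6.47,0,-0.02],"twist":[0,0,0],"jaw":0.1},{"delta_pos":[7.32,0,-0.79],"twist":[0,0,0],"jaw":0.1},{"delta_pos":[7.99,0,-1.73],"twist":[0,0,0],"jaw":0.1},{"delta_pos":[8.45,0,-2.78],"twist":[0,0,0],"jaw":0.1},{"delta_pos":[8.69,0,-3.91],"twist":[0,0,0],"jaw":0.1}]' 40; python3 -c "
from h import *
stat();arc(-264.2,-5,8);arc(-264.2,-4,10)"
```

```text
time_s: 14.58
eef_pos: [533.0, -147.8, 140.8]
ee_rot: [0.499, -0.5, -0.5, 0.501]
force: [-0.7, -16.3, 6.0]
grip_width: 0.243
t 14.5833 p [ 533.  -147.8  140.8] r 54.6 ang 95.5 F [ -0.7 -16.3   6. ] w 0.243 tilt/rot [ 0.  -0.1  0.2] j6 -2.05
[0.03, 0, -0.48] [0.01, 0, -0.96] [-0.04, 0, -1.44] [-0.14, 0, -1.91] [-0.28, 0, -2.36] [-0.46, 0, -2.81] [-0.67, 0, -3.24] [-0.92, 0, -3.65] 
[0.03, 0, -0.38] [0.02, 0, -0.77] [-0.0, 0, -1.15] [-0.06, 0, -1.53] [-0.14, 0, -1.91] [-0.25, 0, -2.27] [-0.38, 0, -2.63] [-0.54, 0, -2.98] [-0.72, 0, -3.32] [-0.92, 0, -3.65]
```

```bash
python3 -c "
from h import *
print(circ(np.array([[588.4,-224.7],[492.9,-234.8],[533,-147.8]])))
"
```

```text
(array([ 537.79464901, -202.7513842 ]), np.float64(55.16016030134195))
```

```bash
python3 -m handwheel '[{"delta_pos":[-0.05,0,-0.38],"twist":[0,0,0],"jaw":0.1},{"delta_pos":[-0.1,0,-0.77],"twist":[0,0,0],"jaw":0.1},{"delta_pos":[-0.12,0,-1.15],"twist":[0,0,0],"jaw":0.1},{"delta_pos":[-0.18,0,-1.53],"twist":[0,0,0],"jaw":0.1},{"delta_pos":[-0.26,0,-1.91],"twist":[0,0,0],"jaw":0.1},{"delta_pos":[-0.37,0,-2.27],"twist":[0,0,0],"jaw":0.1},{"delta_pos":[-0.5,0,-2.63],"twist":[0,0,0],"jaw":0.1},{"delta_pos":[-0.66,0,-2.98],"twist":[0,0,0],"jaw":0.1},{"delta_pos":[-0.84,0,-3.32],"twist":[0,0,0],"jaw":0.1},{"delta_pos":[-0.84,0,-3.32],"twist":[0,0,0],"jaw":0.1}]' 40; python3 -c "
from h import *
import h; h.cen[:]=[537.8,-202.8]
stat();
c=cam('wrist');crop(c,'pics/w7.png',0,512,0,384,1)"
```

```text
time_s: 15.42
eef_pos: [565.8, -155.5, 140.8]
ee_rot: [0.5, -0.5, -0.5, 0.501]
force: [-0.6, -3.8, 8.0]
grip_width: 0.245
t 15.4167 p [ 565.8 -155.5  140.8] r 55.0 ang 59.4 F [-0.6 -3.8  8. ] w 0.245 tilt/rot [ 0.1 -0.1  0. ] j6 -2.04
```

View pics/w7.png

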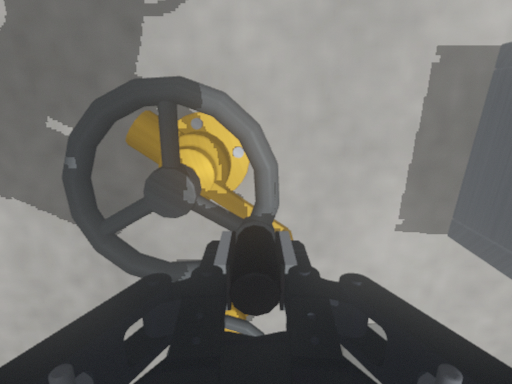

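The knob is nearly over the index arm, whose tip is at (285,230), at about 59°. There's no stop force yet, so I keep creeping.

```bash
sed -i 's/^cen=.*/cen=np.array([537.8,-202.8])/' h.py; python3 -c "
from h import *
arc(59.4,-1.5,9)"; python3 -m handwheel '[{"delta_pos":[-0.08,0,-0.12],"twist":[0,0,0],"jaw":0.1},{"delta_pos":[-0.15,0,-0.24],"twist":[0,0,0],"jaw":0.1},{"delta_pos":[-0.23,0,-0.36],"twist":[0,0,0],"jaw":0.1},{"delta_pos":[-0.31,0,-0.48],"twist":[0,0,0],"jaw":0.1},{"delta_pos":[-0.31,0,-0.48],"twist":[0,0,0],"jaw":0.1},{"delta_pos":[-0.39,0,-0.59],"twist":[0,0,0],"jaw":0.1},{"delta_pos":[-0.47,0,-0.7],"twist":[0,0,0],"jaw":0.1},{"delta_pos":[-0.47,0,-0.7],"twist":[0,0,0],"jaw":0.1},{"delta_pos":[-0.47,0,-0.7],"twist":[0,0,0],"jaw":0.1},{"delta_pos":[-0.47,0,-0.7],"twist":[0,0,0],"jaw":0.1}]' 40; python3 -c "
from h import *
stat()"
```

```text
[-0.07, 0, -0.12] [-0.15, 0, -0.24] [-0.23, 0, -0.36] [-0.32, 0, -0.48] [-0.41, 0, -0.59] [-0.5, 0, -0.71] [-0.59, 0, -0.82] [-0.69, 0, -0.92] [-0.78, 0, -1.03] 
time_s: 16.3
eef_pos: [569.6, -157.8, 140.7]
ee_rot: [0.503, -0.496, -0.499, 0.502]
force: [-20.6, 5.8, 18.6]
grip_width: 0.247
t 16.3 p [ 569.6 -157.8  140.7] r 55.1 ang 54.8 F [-20.6   5.8  18.6] w 0.247 tilt/rot [ 0.6 -0.1 -0.2] j6 -2.04
```

Stop reached: about 20 N tangential, TCP angle 54.8°, which matches the index arm's 55.6°. Now two turns anticlockwise.

```bash
cat >> h.py <<'E'
def path(cmd,angs,r=55):
    for a in np.deg2rad(angs):
        q=cen+r*np.array([np.cos(a),np.sin(a)]); d=q-np.array(cmd)
        print([float(round(d[1]/10,2)),0,float(round(-d[0]/10,2))],end=' ')
    print(q.round(1))
E
python3 -c "
from h import *
path([572.8,-160.2],[55,60,70,84,98,112,126,140,154,168])"
```

```text
[0.25, 0, 0.35] [0.5, 0, 0.75] [0.91, 0, 1.62] [1.21, 0, 2.93] [1.19, 0, 4.27] [0.84, 0, 5.56] [0.19, 0, 6.73] [-0.72, 0, 7.71] [-1.85, 0, 8.44] [-3.12, 0, 8.88] [ 484.  -191.4]
```

```bash
python3 -m handwheel '[{"delta_pos":[0.25,0,0.35],"twist":[0,0,0],"jaw":0.1},{"delta_pos":[0.5,0,0.75],"twist":[0,0,0],"jaw":0.1},{"delta_pos":[0.91,0,1.62],"twist":[0,0,0],"jaw":0.1},{"delta_pos":[1.21,0,2.93],"twist":[0,0,0],"jaw":0.1},{"delta_pos":[1.19,0,4.27],"twist":[0,0,0],"jaw":0.1},{"delta_pos":[0.84,0,5.56],"twist":[0,0,0],"jaw":0.1},{"delta_pos":[0.19,0,6.73],"twist":[0,0,0],"jaw":0.1},{"delta_pos":[-0.72,0,7.71],"twist":[0,0,0],"jaw":0.1},{"delta_pos":[-1.85,0,8.44],"twist":[0,0,0],"jaw":0.1},{"delta_pos":[-3.12,0,8.88],"twist":[0,0,0],"jaw":0.1}]' 40; python3 -c "
from h import *
stat()
path([484,-191.4],168+14*np.arange(1,11))
path([484,-191.4],168+12*np.arange(1,11))"
```

```text
time_s: 17.13
eef_pos: [484.1, -190.7, 140.9]
ee_rot: [-0.5, 0.5, 0.501, -0.5]
force: [7.6, 1.9, 3.9]
grip_width: 0.247
t 17.1333 p [ 484.1 -190.7  140.9] r 55.1 ang 167.3 F [7.6 1.9 3.9] w 0.247 tilt/rot [-0.1 -0.1 -0.1] j6 -2.17
[-1.33, 0, 0.12] [-2.66, 0, -0.09] [-3.89, 0, -0.62] [-4.96, 0, -1.42] [-5.8, 0, -2.47] [-6.37, 0, -3.68] [-6.63, 0, -5.0] [-6.56, 0, -6.34] [-6.16, 0, -7.62] [-5.47, 0, -8.77] [ 571.7 -246.1]
[-1.14, 0, 0.12] [-2.28, 0, -0.0] [-3.38, 0, -0.36] [-4.37, 0, -0.93] [-5.23, 0, -1.7] [-5.9, 0, -2.63] [-6.37, 0, -3.68] [-6.61, 0, -4.81] [-6.61, 0, -5.95] [-6.37, 0, -7.08] [ 554.8 -255.1]
```

```bash
python3 -m handwheel '[{"delta_pos":[-1.33,0,0.12],"twist":[0,0,0],"jaw":0.1},{"delta_pos":[-2.66,0,-0.09],"twist":[0,0,0],"jaw":0.1},{"delta_pos":[-3.89,0,-0.62],"twist":[0,0,0],"jaw":0.1},{"delta_pos":[-4.96,0,-1.42],"twist":[0,0,0],"jaw":0.1},{"delta_pos":[-5.8,0,-2.47],"twist":[0,0,0],"jaw":0.1},{"delta_pos":[-6.37,0,-3.68],"twist":[0,0,0],"jaw":0.1},{"delta_pos":[-6.63,0,-5.0],"twist":[0,0,0],"jaw":0.1},{"delta_pos":[-6.56,0,-6.34],"twist":[0,0,0],"jaw":0.1},{"delta_pos":[-6.16,0,-7.62],"twist":[0,0,0],"jaw":0.1},{"delta_pos":[-5.47,0,-8.77],"twist":[0,0,0],"jaw":0.1}]' 40; python3 -c "
from h import *
stat()
path([571.7,-246.1],308+14*np.arange(1,11))"
```

```text
time_s: 17.97
eef_pos: [572.2, -246.0, 140.8]
ee_rot: [0.5, -0.5, -0.5, 0.501]
force: [-4.1, 0.6, 10.1]
grip_width: 0.249
t 17.9667 p [ 572.2 -246.   140.8] r 55.2 ang -51.5 F [-4.1  0.6 10.1] w 0.249 tilt/rot [ 0.1 -0.1  0. ] j6 -2.16
[0.94, 0, -0.94] [2.09, 0, -1.63] [3.37, 0, -2.03] [4.71, 0, -2.1] [6.03, 0, -1.84] [7.24, 0, -1.27] [8.29, 0, -0.43] [9.09, 0, 0.64] [9.62, 0, 1.87] [9.83, 0, 3.2] [ 539.7 -147.8]
```

```bash
python3 -m handwheel '[{"delta_pos":[0.94,0,-0.94],"twist":[0,0,0],"jaw":0.1},{"delta_pos":[2.09,0,-1.63],"twist":[0,0,0],"jaw":0.1},{"delta_pos":[3.37,0,-2.03],"twist":[0,0,0],"jaw":0.1},{"delta_pos":[4.71,0,-2.1],"twist":[0,0,0],"jaw":0.1},{"delta_pos":[6.03,0,-1.84],"twist":[0,0,0],"jaw":0.1},{"delta_pos":[7.24,0,-1.27],"twist":[0,0,0],"jaw":0.1},{"delta_pos":[8.29,0,-0.43],"twist":[0,0,0],"jaw":0.1},{"delta_pos":[9.09,0,0.64],"twist":[0,0,0],"jaw":0.1},{"delta_pos":[9.62,0,1.87],"twist":[0,0,0],"jaw":0.1},{"delta_pos":[9.83,0,3.2],"twist":[0,0,0],"jaw":0.1}]' 40; python3 -c "
from h import *
stat()
path([539.7,-147.8],88+14*np.arange(1,11))"
```

```text
time_s: 18.8
eef_pos: [539.6, -147.7, 140.9]
ee_rot: [0.499, -0.5, -0.5, 0.501]
force: [3.0, -12.0, 3.8]
grip_width: 0.248
t 18.8 p [ 539.6 -147.7  140.9] r 55.1 ang 88.2 F [  3.  -12.    3.8] w 0.248 tilt/rot [-0.1 -0.1  0.1] j6 -2.05
[-0.12, 0, 1.33] [-0.56, 0, 2.6] [-1.29, 0, 3.73] [-2.27, 0, 4.64] [-3.44, 0, 5.29] [-4.73, 0, 5.64] [-6.07, 0, 5.66] [-7.38, 0, 5.36] [-8.58, 0, 4.75] [-9.59, 0, 3.87] [ 501.  -243.7]
```

```bash
python3 -m handwheel '[{"delta_pos":[-0.12,0,1.33],"twist":[0,0,0],"jaw":0.1},{"delta_pos":[-0.56,0,2.6],"twist":[0,0,0],"jaw":0.1},{"delta_pos":[-1.29,0,3.73],"twist":[0,0,0],"jaw":0.1},{"delta_pos":[-2.27,0,4.64],"twist":[0,0,0],"jaw":0.1},{"delta_pos":[-3.44,0,5.29],"twist":[0,0,0],"jaw":0.1},{"delta_pos":[-4.73,0,5.64],"twist":[0,0,0],"jaw":0.1},{"delta_pos":[-6.07,0,5.66],"twist":[0,0,0],"jaw":0.1},{"delta_pos":[-7.38,0,5.36],"twist":[0,0,0],"jaw":0.1},{"delta_pos":[-8.58,0,4.75],"twist":[0,0,0],"jaw":0.1},{"delta_pos":[-9.59,0,3.87],"twist":[0,0,0],"jaw":0.1}]' 40; python3 -c "
from h import *
stat()
path([501,-243.7],228+14*np.arange(1,11))"
```

```text
time_s: 19.63
eef_pos: [500.7, -243.5, 140.8]
ee_rot: [0.5, -0.499, -0.5, 0.501]
force: [0.7, 4.9, 9.3]
grip_width: 0.241
t 19.6333 p [ 500.7 -243.5  140.8] r 55.1 ang -132.4 F [0.7 4.9 9.3] w 0.241 tilt/rot [ 0.1 -0.1 -0.1] j6 -2.24
[-0.77, 0, -1.1] [-1.25, 0, -2.35] [-1.41, 0, -3.68] [-1.25, 0, -5.01] [-0.77, 0, -6.26] [0.0, 0, -7.36] [1.01, 0, -8.24] [2.21, 0, -8.85] [3.52, 0, -9.15] [4.86, 0, -9.13] [ 592.3 -195.1]
```

```bash
python3 -m handwheel '[{"delta_pos":[-0.77,0,-1.1],"twist":[0,0,0],"jaw":0.1},{"delta_pos":[-1.25,0,-2.35],"twist":[0,0,0],"jaw":0.1},{"delta_pos":[-1.41,0,-3.68],"twist":[0,0,0],"jaw":0.1},{"delta_pos":[-1.25,0,-5.01],"twist":[0,0,0],"jaw":0.1},{"delta_pos":[-0.77,0,-6.26],"twist":[0,0,0],"jaw":0.1},{"delta_pos":[0,0,-7.36],"twist":[0,0,0],"jaw":0.1},{"delta_pos":[1.01,0,-8.24],"twist":[0,0,0],"jaw":0.1},{"delta_pos":[2.21,0,-8.85],"twist":[0,0,0],"jaw":0.1},{"delta_pos":[3.52,0,-9.15],"twist":[0,0,0],"jaw":0.1},{"delta_pos":[4.86,0,-9.13],"twist":[0,0,0],"jaw":0.1}]' 40; python3 -c "
from h import *
stat()
path([592.3,-195.1],[16,26,36,44,50,53,55])"
```

```text
time_s: 20.47
eef_pos: [592.4, -194.4, 140.8]
ee_rot: [0.5, -0.499, -0.5, 0.501]
force: [-7.6, -4.3, 10.0]
grip_width: 0.246
t 20.4667 p [ 592.4 -194.4  140.8] r 55.3 ang 8.8 F [-7.6 -4.3 10. ] w 0.246 tilt/rot [ 0.1 -0.1  0.1] j6 -2.08
[0.75, 0, 0.16] [1.64, 0, 0.51] [2.46, 0, 1.0] [3.05, 0, 1.49] [3.44, 0, 1.91] [3.62, 0, 2.14] [3.74, 0, 2.3] [ 569.3 -157.7]
```

```bash
python3 -m handwheel '[{"delta_pos":[0.75,0,0.16],"twist":[0,0,0],"jaw":0.1},{"delta_pos":[1.64,0,0.51],"twist":[0,0,0],"jaw":0.1},{"delta_pos":[2.46,0,1.0],"twist":[0,0,0],"jaw":0.1},{"delta_pos":[3.05,0,1.49],"twist":[0,0,0],"jaw":0.1},{"delta_pos":[3.44,0,1.91],"twist":[0,0,0],"jaw":0.1},{"delta_pos":[3.62,0,2.14],"twist":[0,0,0],"jaw":0.1},{"delta_pos":[3.74,0,2.3],"twist":[0,0,0],"jaw":0.1},{"delta_pos":[3.74,0,2.3],"twist":[0,0,0],"jaw":0.1},{"delta_pos":[3.74,0,2.3],"twist":[0,0,0],"jaw":0.1},{"delta_pos":[3.74,0,2.3],"twist":[0,0,0],"jaw":0.1}]' 40; python3 - <<'E'
from h import *
stat()
c=cam('wrist');crop(c,'pics/w8.png',0,512,0,384,1)
t=cam('scene');crop(t,'pics/s8.png',0,512,0,384,1);crop(cam('top'),'pics/t8.png',0,512,0,384,1)
W=cloud(c).reshape(-1,3);ok=~np.isnan(W).any(1)
k=ok&(np.hypot(W[:,0]-569,W[:,1]+158)<25)&(W[:,2]>177)&(W[:,2]<183);
q,rr=cv2.minEnclosingCircle(W[k][:,:2].astype(np.float32));print(q,rr)
E
```

```text
time_s: 21.3
eef_pos: [568.8, -157.4, 140.8]
ee_rot: [0.5, -0.499, -0.5, 0.501]
force: [-3.6, -2.3, 9.4]
grip_width: 0.247
t 21.3 p [ 568.8 -157.4  140.8] r 55.0 ang 55.7 F [-3.6 -2.3  9.4] w 0.247 tilt/rot [ 0.1 -0.1  0. ] j6 -2.04
(562.0023803710938, -157.92245483398438) 22.098041534423828
```

View pics/w8.png

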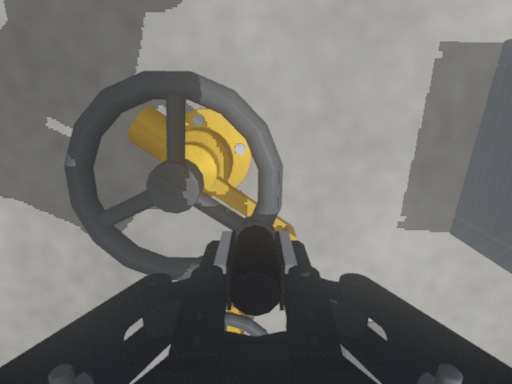

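View pics/s8.png

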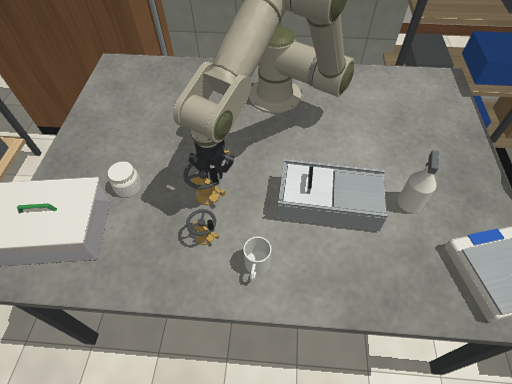

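View pics/t8.png

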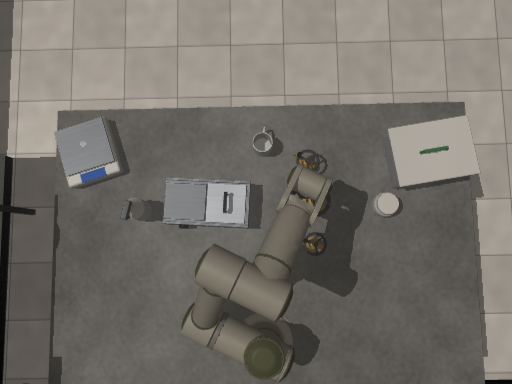

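The final wrist view has the knob held at (255,270), directly over the index arm, whose tip is at (290,230). The TCP is at 55.7°, against 54.8° read under load at the stop. The scene and top views show the cover shut and the mug, tub and bottle where they were. I'll hold briefly, re-check and hand in.

```bash
python3 -m handwheel '[{"delta_pos":[0,0,0],"twist":[0,0,0],"jaw":0.1},{"delta_pos":[0,0,0],"twist":[0,0,0],"jaw":0.1},{"delta_pos":[0,0,0],"twist":[0,0,0],"jaw":0.1},{"delta_pos":[0,0,0],"twist":[0,0,0],"jaw":0.1},{"delta_pos":[0,0,0],"twist":[0,0,0],"jaw":0.1},{"delta_pos":[0,0,0],"twist":[0,0,0],"jaw":0.1},{"delta_pos":[0,0,0],"twist":[0,0,0],"jaw":0.1},{"delta_pos":[0,0,0],"twist":[0,0,0],"jaw":0.1},{"delta_pos":[0,0,0],"twist":[0,0,0],"jaw":0.1},{"delta_pos":[0,0,0],"twist":[0,0,0],"jaw":0.1}]' 40; python3 -c "
from h import *
stat()
from rig import ctrl
print(ctrl.finish_job())"
```

```text
time_s: 22.28
eef_pos: [568.8, -157.4, 140.9]
ee_rot: [0.5, -0.499, -0.5, 0.501]
force: [-3.4, -3.7, 9.0]
grip_width: 0.245
t 22.2833 p [ 568.8 -157.4  140.9] r 55.0 ang 55.7 F [-3.4 -3.7  9. ] w 0.245 tilt/rot [ 0.1 -0.1  0. ] j6 -2.04
the job is handed in; nothing more can be done
None
```

The job is done and was handed in at 22.3 s. The cover is shut, the valve is two turns open from its stop, and the gripper is still holding the crank knob.

- **Cover:** I gripped the bar and slid the cover about 107 mm until it hit the hard stop, where the force rose to 32 N with no further motion. The bar then measured (534, 139), about 2 mm from where it should sit when shut.
- **Valve:** I turned the wheel clockwise until it stopped, with about 20 N at the knob, and then 720° anticlockwise. The tool ended at 55.7°, against 54.8° at the loaded stop and 55.6° for the index arm, so the setting should be good to about 1°.
- **Final hold:** the position did not change over the last second, with the grip at 0.245 (about 21 mm) and small side forces.
- **Bystanders:** by eye, the mug, tub and spray bottle look unmoved in the scene and top views. I did not measure them again.
- **Failed check:** my last depth fit of the knob top picked up the fingers as well (22 mm radius instead of 11 mm), so I ignored it. The final angle rests on the arm's own position reading and the wrist picture of the knob over the index arm.

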